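Lock the chip roll into its cam clamp

ROBOT

A 6-joint arm with a two-finger parallel gripper is mounted at the origin on a cart in front of the work surface, level with it; the furniture and walls round the work are solid. World frame = base frame: x ahead of the robot, y to its left, z up, the work surface at z = 0. Lengths are in m, angles in degrees, forces in N, time in s.
With the tool pointing down it reaches from about 0.3 to 0.75 m from the base axis. Payload 8.5 kg.
Tool frame: the origin (TCP) lies at the very end of the fingers, on their centre line; the grasp point (between the pads) lies 19 mm behind it; z points along the fingers, y is the line along which they close (so a half turn about z gives the same grasp; the last joint's range is limited). The gripper opens to 85 mm and grips with 20 to 120 N. Pads are 22 mm wide; open, the fingers measure 114 mm over their backs; the gripper's body (76 mm by 85 mm) begins 54 mm behind the grasp point. The pads swing forward as they close: fully open they stand 13 mm farther back than shut.
Start: joints at [-77.08, 21.807, 74.336, -0, 83.858, -12.336], TCP at [0.235, -0.497, 0.231] pointing down, gripper open.
Joint ranges: [-178.18, 178.18], [-50.72, 133.34], [12.68, 142.11], [-81.47, 261.47], [9.98, 163.14], [-165.26, 165.26]. Speed limits (degrees/s): [136.94, 136.94, 180, 180, 180, 180].

INTERFACE

Orientations are given as a 3x3 rotation matrix whose columns are the frame's x, y, z axes.
In Python, from rig import env, optics, spotter gives the robot as it stands.
- The arm moves only by the shell command python3 -m crank 'ROWS' [FORCE]. ROWS is JSON, one flat list of numbers, 5 for each row, row after row: the finger opening in cm, from 0 to 8.54, then the shift along the tool's x, y, z in cm, then the turn about the tool's z in rad. A call has exactly 8 rows; each row shifts and turns the commanded pose from where the row before left it, along the tool's axes as they then stand; what a row does not reach is not made up. A row lasts 1/12 s, in which the tool goes at most 41.7 mm and 7.16 degrees, less where a joint would pass 70% of its speed; a pose out of reach is approached as far as the arm can. A call is refused whole if a number of a shift passes 4.17 or a number of a turn 0.125, either way. A call with a gripper value outside its range is refused whole. The fingers move at their own pace and stop on an object; FORCE is the grip in N (left out, the last holds). Time passes only in rows, so rows that do not move let the fingers close, or fill a call up. It gives the time, the measured TCP pose, the force, the opening and the grip force at its end, in the units of the state.
- env.observe(): the state, without advancing time (a new reading comes with each control period).
- optics.get_image(name): name is "side" or "top"; returns a dict with "color" (480x640x3 uint8, red, green, blue), "intrinsics" (3x3 intrinsics, pixels), "distortion" ([k1, k2, p1, p2, k3] as OpenCV has them; the pictures are not rectified), "pose" (4x4, takes a point from camera to world coordinates). Camera axes: x right, y up, looking along -z (the intrinsics and any distortion apply to the point x, -y, -z); pixel columns grow to the right and rows downward; lengths in m; the calibration is good to about 2 mm. A picture is of the moment at which its call begins. There is no depth.
- env.close_job(): hands the job in; it is judged then, once.
Trained networks look in a picture, given as the dict that the camera call returned (one of the last four; its "shot" number tells which), for a name from the list of things; names that differ only in an ending like _2 or _b are one class to them, and where a whole thing is asked for, a point or a joint stands for the part that bears it (a point fixed in the world has none). Each returns a list of dicts, best first, with "score" (0 to 1); they miss things now and then, are a little off and sometimes report something else, mostly with a low value. They report only what shows in the picture. A call takes as long as a camera call. They do not tell look-alikes from the thing itself.
- spotter.look_for(picture, query): "at" ([column, row] as shares, 0 to 1, of the picture: columns of its width, rows of its height, amid what is visible of it).
The state is a dict: "time_s": time; "q": joint angles; "qvel": joint speeds; "joint_efforts": joint torques, N m; "position": TCP position; "tool_rot": TCP orientation; "ft_force": force on the tool from outside, world axes, zero at the start; "wrist_torque": the same for the moment, N m; "grip_width": finger opening in m; "gripper_force": force on a finger pad.
Only numpy, scipy, OpenCV 4.12 (cv2) and the standard library are available. Lean on these libraries where they do the work, as an engineer would, in place of code of your own. Each camera call takes 0.05 s, during which the arm holds its last target. There are 200 camera calls.

TASK

Two identical roll clamps stand on the table and one of them has a roll of chips lying in it. Slide the jaw of that clamp forward until it holds the roll snug against the end stop, then flip the cam lever on the jaw fully down to lock it. Leave the empty clamp as it is.

Things in the scene. Friction and masses are not known exactly. Their poses are not given: they have to be found in the camera images.
- clamp: the clamp in use, fixed on the table: plywood base 264 x 124 mm, 12 mm thick, two guide rods (tops 22 mm up) along its x, end stop (62 mm high) at the far end, low bracket (24 mm high) at the near end. Origin under the rods on the table, 95 mm before the end stop's face; x is the jaw's sliding direction, away from the robot and towards the end stop, y left, z up
- roll_center (a point): centre of the chip roll, a patterned cylinder 40 mm in diameter and 84 mm long lying loose on the rods of the clamp in use, axis along the clamp's x, 38 mm above the table; 3 to 18 mm short of the end stop at the start. It is not picked up: the jaw pushes it along
- jaw_back (a point): centre of the rear (robot-side) upright face of that clamp's sliding aluminium jaw, 38 mm above the table, axes as the clamp's. The face is 64 mm wide and reaches from 24 to 64 mm above the table; the jaw is 44 mm long in x, its front pad meets the roll. It slides with 1.5 N of friction and can be pushed with closed fingers on this face
- jaw (a joint): slide of that jaw in m, growing towards the roll: 0 is fully back, starts at 0 to 0.025, about 0.066 when the roll is held against the end stop, which stops it
- lever_tip (a point): on the upper face of the black cam lever of that jaw, mid finger pad (20 x 28 mm), 54 mm from the lever's pin. The pin lies along x, 30 mm above the table, 47 mm left (y) of jaw_back; the lever is 19 mm ahead (x) of jaw_back, 68 mm long. Open it slants up to the left, end under 80 mm high; locked it is level, upper face 35 mm high. Push straight down 35 mm left of the pin; under 10 N
- lever (a joint): hinge of that lever in rad: 0 is fully open (37 degrees above level), starts at 0 to 0.1, 0.65 is fully down and locked; it stays where it is left; down, its cam grips a loose captive bar on the base and the jaw then resists about 8 N
- spare_lever_tip (a point): the same point on the lever of the empty clamp, which is identical, also open, and to be left alone
Things that resemble listed ones, but are neither listed nor needed, are in the scene too. What is shaped like the part that bears roll_center but green or red is not meant.

How it is judged (in metres and radians):
On the way, in this order (a step that is already met when the one before it is completed fails the run):
1. the jaw is pushed forward so that the roll is held snug against the end stop (value of joint jaw above 0.058 m and distance between roll_center and jaw_back below 0.094 m), for 0.1 s.
2. the cam lever is down (value of joint lever above 0.5 rad), for 0.2 s.
At the end, for the whole second after the job is handed in: The roll lies in the clamp between jaw and end stop with less than 8 mm of play in all (jaw slide over 0.058 m, roll centre within 94 mm of the jaw's rear face), the lever is down (over 0.5 rad, within 9 degrees of level) and everything is at rest (all of step 1 and value of joint lever above 0.5 rad and velocity of joint jaw below 0.01 m/s); the robot touches nothing.
It fails at once if the empty clamp's jaw or lever is moved (its lever tip by more than 15 mm) (distance of spare_lever_tip from where it was at the start of the episode above 0.015 m).
It also fails if it takes over 40 s, if anything falls off the work surface, if the arm or the gripper's body presses on something with over 40 N, if the wrist force passes 120 N, or if a joint passes its speed limit or range.

## Working session

There is one attempt and no reset: what is moved stays moved. The work goes in short steps, Python scripts to look and compute and a shell command to move; the robot and the scene stay as the last step left them, time stands still between calls to the robot, and variables do not carry over. Pictures are saved under pics/ and viewed, at most 10 in all, crops included, and the job is handed in when it is done.

```bash
mkdir -p pics; ls; cat > h.py <<'E'
import numpy as np, cv2
from rig import env, optics, spotter
def ray(p,at):
    uv=np.array([[[at[0]*640,at[1]*480]]],float)
    n=cv2.undistortPoints(uv,np.array(p["intrinsics"],float),np.array(p["distortion"],float))[0,0]
    T=np.array(p["pose"]); return T[:3,3],T[:3,:3]@np.array([n[0],-n[1],-1.])
def onz(p,at,z):
    o,d=ray(p,at); return o+d*(z-o[2])/d[2]
def proj(p,X):
    T=np.array(p["pose"]); c=(np.atleast_2d(X)-T[:3,3])@T[:3,:3]; c=c*[1,-1,-1]
    return cv2.projectPoints(c,np.zeros(3),np.zeros(3),np.array(p["intrinsics"],float),np.array(p["distortion"],float))[0][:,0]
E
python3 - <<'E'
from h import *
s=env.observe(); print(s["time_s"],s["position"],np.round(s["tool_rot"],3).tolist(),s["ft_force"])
Z={"clamp":.012,"roll_center":.038,"jaw_back":.038,"lever_tip":.06}
for n in ["top","side"]:
    p=optics.get_image(n); cv2.imwrite(f"pics/{n}0.png",p["color"][:,:,::-1])
    print(n,np.round(p["pose"],2).tolist())
    for q in Z:
        for r in spotter.look_for(p,q): print(q,round(r["score"],2),np.round(np.array(r["at"])*[640,480]),np.round(onz(p,r["at"],Z[q]),3))
E
```

```text
pics
0.0 [ 0.23457398 -0.49714411  0.2307111 ] [[0.904, 0.427, -0.0], [0.427, -0.904, 0.001], [0.0, -0.001, -1.0]] [ 0.63386518 -0.39547445 -0.86608408]
top [[-0.03, 0.99, -0.12, 0.34], [-1.0, -0.03, 0.01, 0.08], [0.01, 0.12, 0.99, 1.27], [0.0, 0.0, 0.0, 1.0]]
clamp 0.71 [266. 230.] [0.543 0.165 0.012]
roll_center 0.95 [344. 203.] [ 0.593 -0.006  0.038]
roll_center 0.9 [345. 291.] [ 0.404 -0.001  0.038]
roll_center 0.8 [268. 321.] [0.345 0.164 0.038]
roll_center 0.75 [268. 192.] [0.623 0.158 0.038]
roll_center 0.57 [179. 281.] [0.435 0.351 0.038]
jaw_back 0.59 [252. 241.] [0.516 0.194 0.038]
lever_tip 0.76 [219. 238.] [0.521 0.263 0.06 ]
side [[-0.98, 0.08, -0.18, 0.3], [-0.2, -0.38, 0.9, 1.02], [0.01, 0.92, 0.39, 0.48], [0.0, 0.0, 0.0, 1.0]]
clamp 0.78 [269. 289.] [0.539 0.176 0.012]
roll_center 0.79 [358. 252.] [0.397 0.042 0.038]
roll_center 0.72 [302. 349.] [0.434 0.383 0.038]
roll_center 0.72 [264. 243.] [0.587 0.036 0.038]
roll_center 0.66 [379. 293.] [0.343 0.199 0.038]
roll_center 0.64 [231. 265.] [0.618 0.149 0.038]
roll_center 0.3 [318. 219.] [ 0.506 -0.117  0.038]
jaw_back 0.62 [281. 278.] [0.515 0.181 0.038]
lever_tip 0.81 [268. 293.] [0.512 0.276 0.06 ]
```

```bash
python3 - <<'E'
import cv2
for n,(x,y,w,h) in {"top":(130,130,300,225),"side":(160,170,300,225)}.items():
    i=cv2.imread(f"pics/{n}0.png"); cv2.imwrite(f"pics/{n}0c.png",cv2.resize(i[y:y+h,x:x+w],(800,600),interpolation=cv2.INTER_CUBIC))
E
```

```text
(no output)
```

View pics/top0c.png

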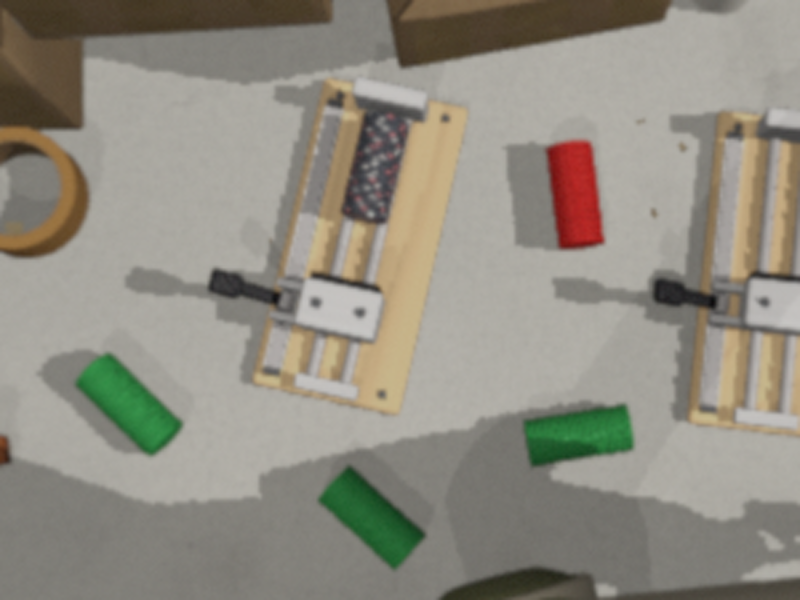

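View pics/side0c.png

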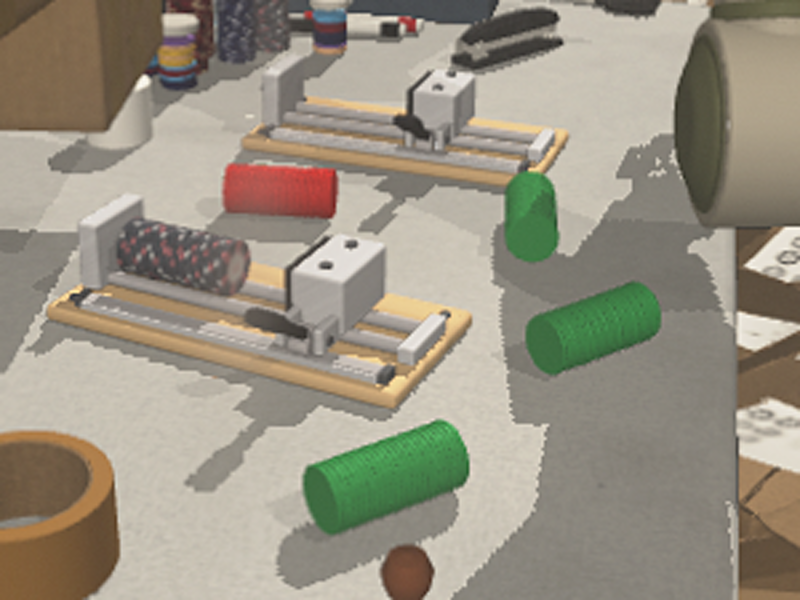

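The top crop shows the clamp in use on the left, with the patterned roll at crop (377,165), its jaw at (340,305) and its lever at (235,285). The empty clamp is at the right edge. The side crop agrees. I'll check the whole top picture for obstacles and fit the clamp pose.

```bash
python3 - <<'E'
from h import *
p=optics.get_image("top")
f=lambda c,z:onz(p,[(c[0]/8*3+130)/640,(c[1]/8*3+130)/480],z)
for n,c,z in [("nl",(255,380),.012),("nr",(397,411),.012),("fl",(327,82),.012),("fr",(466,106),.012),("jawRearL",(297,325),.064),("jawRearR",(375,340),.064),("jawFrL",(305,275),.064),("jawFrR",(382,290),.064),("stopFaceL",(355,98),.062),("stopFaceR",(423,112),.062),("leverend",(212,283),.075)]:
    print(n,np.round(f(c,z),4))
E
```

```text
nl [0.4527 0.2554 0.012 ]
nr [0.424  0.1403 0.012 ]
fl [0.7007 0.1925 0.012 ]
fr [0.6771 0.077  0.012 ]
jawRearL [0.4905 0.2148 0.064 ]
jawRearR [0.4769 0.1538 0.064 ]
jawFrL [0.5301 0.2079 0.064 ]
jawFrR [0.5164 0.1475 0.064 ]
stopFaceL [0.6727 0.1659 0.062 ]
stopFaceR [0.6598 0.1117 0.062 ]
leverend [0.5241 0.2793 0.075 ]
```

View pics/top0.png

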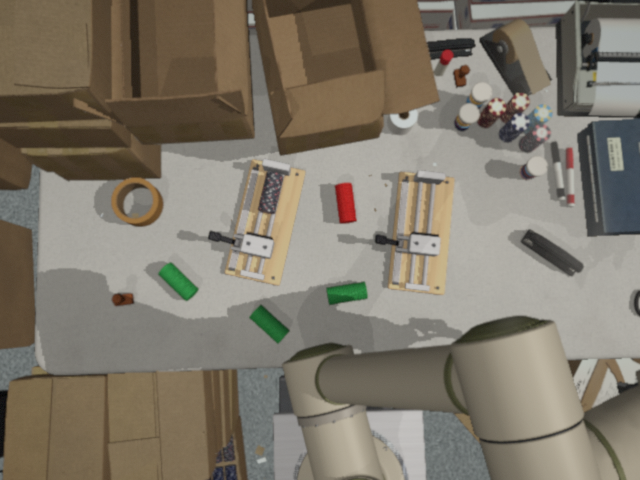

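View pics/side0.png

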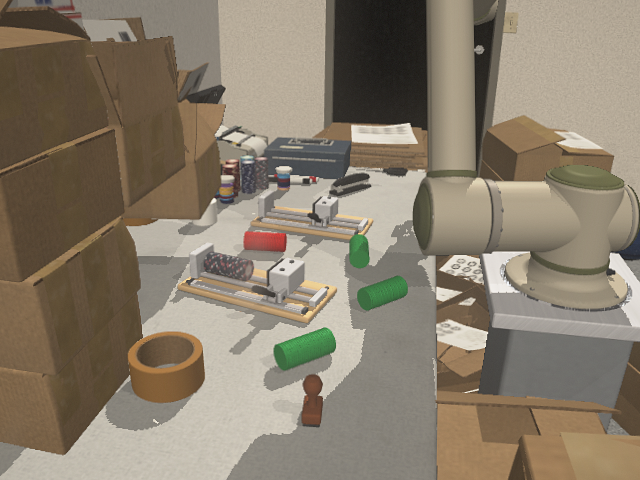

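The full pictures show the empty clamp at top-image (420,235), to be avoided. The tall boxes stand behind and to the left, clear of the route. I'll turn the tool to the clamp's axis first (yaw about -13.8°) with the fingers closing, then travel high.

```bash
python3 -m crank '[0,0,0,0,0.1137, 0,0,0,0,0.1137, 0,0,0,0,0.1137, 0,0,0,0,0.1137, 0,0,0,0,0.1137, 0,0,0,0,0.1137, 0,0,0,0,0, 0,0,0,0,0]' 40
python3 -m crank '[0,0.2,-3,0,0, 0,0.2,-3,0,0, 0,0.2,-3,0,0, 0,0.2,-3,0,0, 0,0.2,-3,0,0, 0,0.2,-3,0,0, 0,0.2,-3,0,0, 0,0.2,-3,0,0]'
python3 -m crank '[0,0.2,-3,0,0, 0,0.2,-3,0,0, 0,0.2,-3,0,0, 0,0.2,-3,0,0, 0,0.2,-3,0,0, 0,0.2,-3,0,0, 0,0.2,-3,0,0, 0,0.2,-3,0,0]'
```

```text
time_s: 1.22
position: [0.2347, -0.4974, 0.2313]
tool_rot: [[0.972, -0.236, 0.0], [-0.236, -0.972, 0.0], [0.0, -0.0, -1.0]]
ft_force: [-0.7, 0.8, -0.2]
grip_width: 0.0002
gripper_force: 0.0
time_s: 1.88
position: [0.3077, -0.2668, 0.2314]
tool_rot: [[0.972, -0.236, 0.0], [-0.236, -0.972, -0.0], [0.0, 0.0, -1.0]]
ft_force: [0.1, 0.4, 0.6]
grip_width: 0.0001
gripper_force: 0.0
time_s: 2.55
position: [0.3807, -0.0375, 0.2315]
tool_rot: [[0.972, -0.235, 0.001], [-0.235, -0.972, -0.0], [0.001, 0.0, -1.0]]
ft_force: [0.9, -0.1, 0.3]
grip_width: 0.0004
gripper_force: 0.0
```

```bash
python3 -m crank '[0,0.2,-3,0,0, 0,0.2,-3,0,0, 0,0.2,-3,0,0, 0,0.2,-3,0,0, 0,0.2,-3,0,0, 0,0.2,-3,0,0, 0,0.2,-3,0,0, 0,0.2,-3,0,0]'
python3 -m crank '[0,0,0,2,0, 0,0,0,2,0, 0,0,0,2,0, 0,0,0,2,0, 0,0,0,2,0, 0,0,0,2,0, 0,0,0,0.5,0, 0,0,0,0,0]'
python3 - <<'E'
from h import *
s=env.observe(); print(s["position"])
for n in ["top","side"]:
    p=optics.get_image(n)
    im=p["color"][:,:,::-1].copy(); t=np.array(s["position"])
    for X in [t,t-[0,0,t[2]-.038]]:
        u=proj(p,X)[0]; cv2.circle(im,tuple(int(round(a)) for a in u),1,(255,0,255),-1); print(n,u)
    x,y=(170,150) if n=="top" else (190,180)
    cv2.imwrite(f"pics/{n}1.png",cv2.resize(im[y:y+150,x:x+200],(800,600),interpolation=cv2.INTER_CUBIC))
E
```

```text
time_s: 3.22
position: [0.4536, 0.1919, 0.2314]
tool_rot: [[0.972, -0.235, 0.0], [-0.235, -0.972, 0.0], [0.0, -0.0, -1.0]]
ft_force: [0.7, -0.2, -0.3]
grip_width: 0.0
gripper_force: 0.0
time_s: 3.88
position: [0.4529, 0.1901, 0.1055]
tool_rot: [[0.972, -0.237, -0.003], [-0.237, -0.972, -0.0], [-0.002, 0.001, -1.0]]
ft_force: [-0.2, -0.1, 0.6]
grip_width: -0.0
gripper_force: 0.0
[0.45289097 0.19013295 0.10545709]
top [251.56302329 267.57402251]
top [254.59260213 270.49407483]
side [315.68403497 248.29544106]
side [315.2304637  284.46955176]
```

View pics/side1.png

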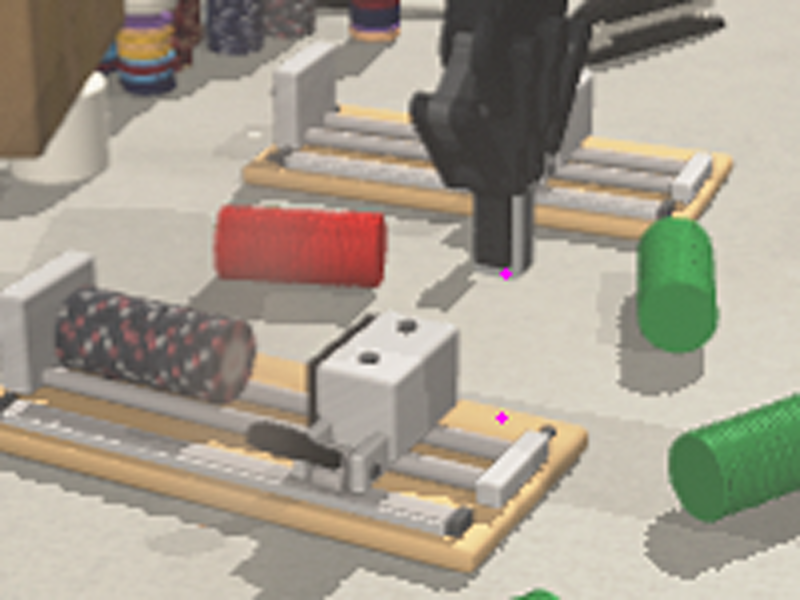

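The side crop shows the fingers closed above the gap between the jaw and the bracket. The point below them at 38 mm (crop 503,418) is about 30 mm behind the jaw's rear face, as planned. Next: descend, then push.

```bash
python3 -m crank '[0,0,0,1.5,0, 0,0,0,1.5,0, 0,0,0,1.5,0, 0,0,0,1.3,0, 0,0,0,1,0, 0,0,0,0,0, 0,0.3,0,0,0, 0,0.3,0,0,0]'
python3 -m crank '[0,0.4,0,0,0, 0,0.4,0,0,0, 0,0.4,0,0,0, 0,0.4,0,0,0, 0,0.4,0,0,0, 0,0.4,0,0,0, 0,0.4,0,0,0, 0,0.4,0,0,0]'
```

```text
time_s: 4.65
position: [0.4602, 0.1889, 0.0396]
tool_rot: [[0.971, -0.238, 0.002], [-0.238, -0.971, 0.0], [0.002, -0.001, -1.0]]
ft_force: [-0.3, -0.2, -0.1]
grip_width: -0.0002
gripper_force: 0.0
time_s: 5.32
position: [0.4904, 0.181, 0.0383]
tool_rot: [[0.971, -0.239, -0.001], [-0.239, -0.971, -0.0], [-0.001, 0.0, -1.0]]
ft_force: [-3.4, 0.1, 2.3]
grip_width: 0.0002
gripper_force: 1.2
```

```bash
python3 -m crank '[0,0.45,0,0,0, 0,0.45,0,0,0, 0,0.45,0,0,0, 0,0.45,0,0,0, 0,0.45,0,0,0, 0,0.45,0,0,0, 0,0.4,0,0,0, 0,0.2,0,0,0]'
python3 -m crank '[0,0.1,0,0,0, 0,0.1,0,0,0, 0,0.1,0,0,0, 0,0.1,0,0,0, 0,0.1,0,0,0, 0,0,0,0,0, 0,0,0,0,0, 0,0,0,0,0]'
```

```text
time_s: 5.98
position: [0.5229, 0.1731, 0.0382]
tool_rot: [[0.971, -0.239, 0.0], [-0.239, -0.971, -0.0], [0.0, -0.0, -1.0]]
ft_force: [-3.2, -0.8, 1.0]
grip_width: 0.0001
gripper_force: 1.1
time_s: 6.65
position: [0.527, 0.1721, 0.0383]
tool_rot: [[0.971, -0.239, -0.0], [-0.239, -0.971, -0.0], [-0.0, 0.0, -1.0]]
ft_force: [-3.3, -0.9, 0.4]
grip_width: 0.0005
gripper_force: 1.5
```

```bash
python3 -m crank '[0,0.1,0,0,0, 0,0.1,0,0,0, 0,0.1,0,0,0, 0,0.1,0,0,0, 0,0,0,0,0, 0,0,0,0,0, 0,0,0,0,0, 0,0,0,0,0]'
```

```text
time_s: 7.32
position: [0.5313, 0.1711, 0.0383]
tool_rot: [[0.971, -0.239, 0.001], [-0.239, -0.971, 0.0], [0.001, -0.0, -1.0]]
ft_force: [-2.5, -0.0, -1.9]
grip_width: 0.0003
gripper_force: 1.0
```

```bash
python3 -m crank '[0,0.1,0,0,0, 0,0.1,0,0,0, 0,0.1,0,0,0, 0,0,0,0,0, 0,0,0,0,0, 0,0,0,0,0, 0,0,0,0,0, 0,0,0,0,0]'
```

```text
time_s: 7.98
position: [0.5342, 0.1704, 0.0384]
tool_rot: [[0.971, -0.239, 0.001], [-0.239, -0.971, 0.0], [0.001, -0.0, -1.0]]
ft_force: [-2.0, 0.6, -0.9]
grip_width: -0.0
gripper_force: 1.0
```

```bash
python3 - <<'E'
from h import *
p=optics.get_image("side")
cv2.imwrite("pics/side2.png",cv2.resize(p["color"][180:330,170:370,::-1],(800,600),interpolation=cv2.INTER_CUBIC))
E
```

```text
(no output)
```

View pics/side2.png

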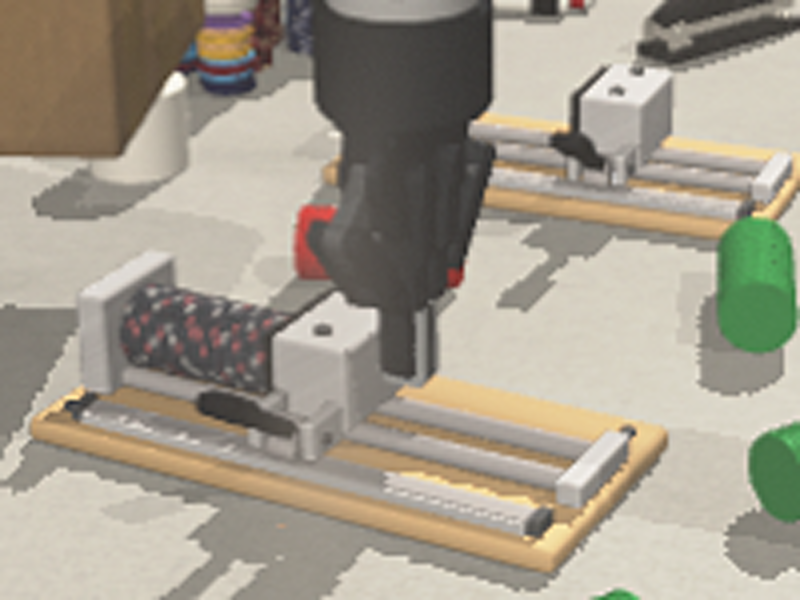

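The side crop shows the jaw pad against the roll (crop 275,350), with the roll almost at the end stop (120,320). The force hasn't risen yet, so I'll push on in small steps.

```bash
python3 -m crank '[0,0.1,0,0,0, 0,0.1,0,0,0, 0,0.1,0,0,0, 0,0,0,0,0, 0,0,0,0,0, 0,0,0,0,0, 0,0,0,0,0, 0,0,0,0,0]'
```

```text
time_s: 8.7
position: [0.5346, 0.1703, 0.0384]
tool_rot: [[0.971, -0.239, -0.005], [-0.239, -0.971, 0.001], [-0.005, 0.001, -1.0]]
ft_force: [-12.1, 3.4, 5.0]
grip_width: 0.0
gripper_force: 6.5
```

The jaw has stopped at about 12 N, so the roll is snug. Now I'll back off, rise and move above the lever.

```bash
python3 -m crank '[0,-0.5,0,0,0, 0,-1,0,0,0, 0,-0.5,0,-1,0, 0,0,0,-2,0, 0,0,0,-2,0, 0,0,0,-2,0, 0,0,0,-1.5,0, 0,0,0,0,0]'
python3 -m crank '[0,0.4,-1.4,0,0, 0,0.8,-1.4,0,0, 0,0.8,-1.4,0,0, 0,0.8,-1.4,0,0, 0,0.8,-1.4,0,0, 0,0.9,-1.3,0,0, 0,0,0,0,0, 0,0,0,0,0]'
python3 - <<'E'
from h import *
s=env.observe(); t=np.array(s["position"]); print(t)
ex=np.array([.971,-.2385,0]);ey=np.array([.2385,.971,0])
for n in ["side","top"]:
    p=optics.get_image(n)
    for q,z in [("lever_tip",.062),("roll_center",.038)]:
        for r in spotter.look_for(p,q):
            X=onz(p,r["at"],z)
            if X[0]>.5 and X[1]>.09: print(n,q,round(r["score"],2),np.round(X,3),"long",round(X@ex,4),"lat",round(X@ey,4))
    if n=="side":
        im=p["color"][:,:,::-1].copy()
        for X in [[t[0],t[1],.06]]:
            u=proj(p,X)[0]; cv2.circle(im,tuple(int(round(a)) for a in u),1,(255,0,255),-1)
        cv2.imwrite("pics/side3.png",cv2.resize(im[180:330,170:370],(800,600),interpolation=cv2.INTER_CUBIC))
E
```

```text
time_s: 9.37
position: [0.5189, 0.1747, 0.1271]
tool_rot: [[0.971, -0.239, 0.007], [-0.239, -0.971, 0.001], [0.007, -0.002, -1.0]]
ft_force: [0.5, 0.6, -0.6]
grip_width: 0.0001
gripper_force: 0.0
time_s: 10.03
position: [0.5806, 0.2443, 0.1226]
tool_rot: [[0.971, -0.238, -0.001], [-0.238, -0.971, -0.0], [-0.001, 0.001, -1.0]]
ft_force: [-0.3, 0.1, -0.2]
grip_width: 0.0
gripper_force: 0.0
[0.58064251 0.2443317  0.12258316]
side lever_tip 0.8 [0.577 0.259 0.062] long 0.4986 lat 0.3895
side roll_center 0.78 [0.644 0.138 0.038] long 0.5921 lat 0.2879
top lever_tip 0.32 [0.555 0.151 0.062] long 0.5029 lat 0.2785
top roll_center 0.82 [0.638 0.149 0.038] long 0.5836 lat 0.2966
```

View pics/side3.png

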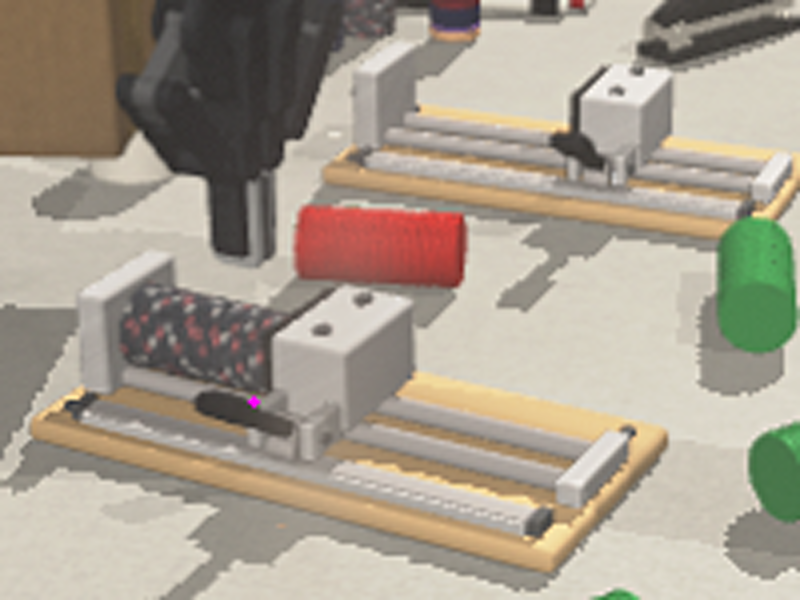

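The side crop shows the roll held against the stop, and the point under the fingers (crop 255,402) lies on the black lever's paddle. Pressing down.

```bash
python3 -m crank '[0,0,0,1,0, 0,0,0,1,0, 0,0,0,1,0, 0,0,0,1,0, 0,0,0,0.7,0, 0,0,0,0.7,0, 0,0,0,0.5,0, 0,0,0,0.5,0]'
python3 -m crank '[0,0,0,0.4,0, 0,0,0,0.4,0, 0,0,0,0.3,0, 0,0,0,0.3,0, 0,0,0,0.3,0, 0,0,0,0.2,0, 0,0,0,0,0, 0,0,0,0,0]'
```

```text
time_s: 11.0
position: [0.5812, 0.2444, 0.0589]
tool_rot: [[0.971, -0.239, 0.0], [-0.239, -0.971, 0.0], [0.0, -0.0, -1.0]]
ft_force: [0.2, 1.7, 2.6]
grip_width: 0.0
gripper_force: 1.1
time_s: 11.67
position: [0.5807, 0.2441, 0.0399]
tool_rot: [[0.971, -0.239, -0.001], [-0.239, -0.971, -0.0], [-0.001, 0.001, -1.0]]
ft_force: [-0.1, -0.1, -0.8]
grip_width: -0.0001
gripper_force: 0.0
```

```bash
python3 -m crank '[0,0,0,0.2,0, 0,0,0,0.1,0, 0,0,0,0.1,0, 0,0,0,0.1,0, 0,0,0,0,0, 0,0,0,0,0, 0,0,0,0,0, 0,0,0,0,0]'
```

```text
time_s: 12.33
position: [0.5809, 0.2442, 0.035]
tool_rot: [[0.971, -0.239, -0.001], [-0.239, -0.971, -0.0], [-0.001, 0.0, -1.0]]
ft_force: [-0.9, 0.2, -0.7]
grip_width: -0.0003
gripper_force: 0.0
```

```bash
python3 -m crank '[0,0,0,0.1,0, 0,0,0,0.1,0, 0,0,0,0,0, 0,0,0,0,0, 0,0,0,0,0, 0,0,0,0,0, 0,0,0,0,0, 0,0,0,0,0]'; python3 - <<'E'
from h import *
p=optics.get_image("side")
cv2.imwrite("pics/side4.png",cv2.resize(p["color"][220:310,170:290,::-1],(800,600),interpolation=cv2.INTER_CUBIC))
E
```

```text
time_s: 13.0
position: [0.5811, 0.2443, 0.0341]
tool_rot: [[0.971, -0.239, 0.001], [-0.239, -0.971, 0.0], [0.001, -0.0, -1.0]]
ft_force: [-1.6, 0.1, 6.5]
grip_width: 0.0001
gripper_force: 3.5
```

View pics/side4.png

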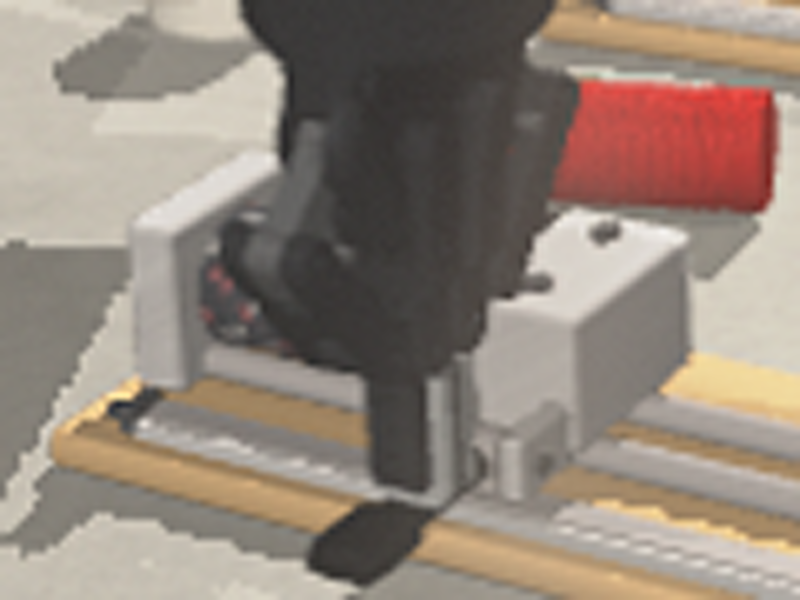

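The side crop shows the lever down and level under the fingertips (paddle at crop 370,540), with the force rising at its stop. I'll lift clear and take a last look.

```bash
python3 -m crank '[0,0,0,0.1,0, 0,0,0,0,0, 0,0,0,-1,0, 0,0,0,-2,0, 0,0,0,-3,0, 0,0,0,-3,0, 0,0,0,-3,0, 0,0,0,-2,0]'
python3 -m crank '[0,0,-1,-1,0, 0,0,-2,0,0, 0,0,-2,0,0, 0,0,-2,0,0, 0,0,0,0,0, 0,0,0,0,0, 0,0,0,0,0, 0,0,0,0,0]'
python3 - <<'E'
from h import *
p=optics.get_image("side"); cv2.imwrite("pics/side5.png",cv2.resize(p["color"][210:330,170:330,::-1],(800,600),interpolation=cv2.INTER_CUBIC))
E
```

```text
time_s: 13.72
position: [0.5815, 0.2444, 0.1757]
tool_rot: [[0.971, -0.239, 0.003], [-0.239, -0.971, 0.001], [0.003, -0.002, -1.0]]
ft_force: [0.3, -1.4, 0.2]
grip_width: -0.0001
gripper_force: 0.0
time_s: 14.38
position: [0.5977, 0.3114, 0.1825]
tool_rot: [[0.971, -0.24, -0.0], [-0.24, -0.971, -0.0], [-0.0, 0.0, -1.0]]
ft_force: [-0.0, -0.2, 0.2]
grip_width: 0.0003
gripper_force: 0.0
```

View pics/side5.png

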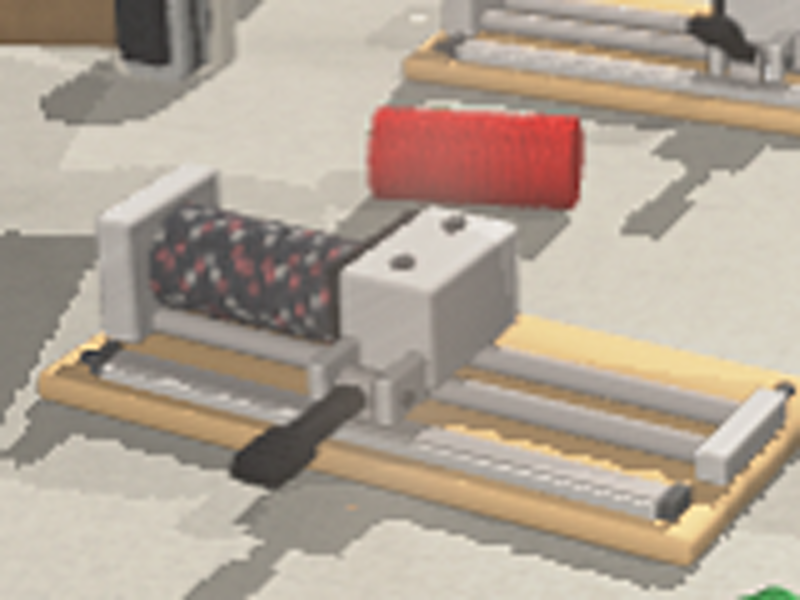

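The last crop shows the roll snug between jaw and stop, the lever level (crop 300,435), and the robot clear. Handing in.

```bash
python3 -c "
from rig import env
print(env.close_job())"
```

```text
the job is handed in; nothing more can be done
None
```

The jaw holds the roll snug against the end stop and its cam lever is fully down; the empty clamp was left untouched. The job is handed in after about 14 s of robot time, with no verdict returned.

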